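# Tip a standing carton into its bay and push it home

### The job

The tall slim carton stands on the plywood kitting board at the open end of the outlined bay. Push it near its top so that it topples forward and falls flat on its wide face inside the outline, short of the wooden end stop; then, with the fingertips behind its near end, push it along until it lies squarely against the stop. Do not grasp or lift it, and leave the other things on the bench where they are.

Things in the scene. Friction and masses are not known exactly. Their poses are not given: they have to be found in the camera images.
- carton_center (a point): Centre of the tall slim cardboard carton: a loose box of about 0.3 kg, 45 mm deep (its x), 75 mm wide (its y), 140 mm tall (its z). It starts upright on the board, centre 70 mm above the board's top, its x axis towards the end stop within 0.06 rad. It must fall towards its +x: its x axis then points down, its z axis to the stop, centre 22.5 mm above the board.
- carton: The same carton; origin at the centre of the 45 x 75 mm face that it first stands on, axes as above. If its foot stays put while it is tipped, it comes down with its leading end 20 to 50 mm short of the stop.
- bay (a point): Middle of the foot of the end stop's near face, on the board's top (12 mm above the bench). x points from the bay into the stop, y to the left along it, z up. The stop is a dark wooden bar 150 mm long (y), 26 mm high above the board, 20 mm thick. The bay before it is outlined by thin dark lines, flush with the board: 205 mm long (x = -205 mm to 0), 130 mm wide (y = -65 to +65 mm).
- board: The plywood kitting board, fixed to the bench, 300 x 170 x 12 mm; origin at the centre of its underside, axes as those of bay, which lies at x = 130 mm, y = 0, z = 12 mm from it.
- carton_squat: Bystander: squat cardboard carton, 70 x 80 mm, 75 mm high, beside the board; origin at the centre of its underside.
- dropper_oil: Bystander: dropper bottle, 33 mm across, 102 mm high, close beside the board (a similar one stands far back by the wall); origin at the centre of its underside.
- tape_roll: Bystander: roll of black tape, 59 mm across, 18 mm high, lying beside the board; origin at the centre of its underside.
- battery_pack: Bystander: black battery pack, 88 x 61 x 53 mm high, beside the board; origin at the centre of its underside.
- drill_chuck: Bystander: grey metal drill chuck, 36 mm across, 40 mm high, beside the board; origin at the centre of its underside.
Things that resemble listed ones, but are neither listed nor needed, are in the scene too. What is shaped like the carton but purple, turquoise or yellow is not meant.

How it is judged (in metres and radians):
On the way, in this order (a step that is already met when the one before it is completed fails the run):
1. the carton has been tipped forward and lies flat on its wide face inside the outline, at least 10 mm short of the stop (angle between carton_center's own x axis and vertical above 3 rad and x of carton_center in the frame of bay between -0.137 and -0.08 m and y of carton_center in the frame of bay between -0.025 and 0.025 m and linear speed of carton below 0.02 m/s), for 0.2 s.
2. the carton has been pushed against the stop (angle between carton_center's own x axis and vertical above 3 rad and x of carton_center in the frame of bay above -0.075 m), for 0.2 s.
At the end, for the whole second after the job is handed in: The carton lies flat on its wide face on the board, its leading end within 5 mm of the stop, its length square to the stop within 0.1 rad, its centre within 25 mm of the bay's middle line, at rest (all of step 2 and angle between the z axis of carton_center and the x axis of bay, either way round below 0.1 rad and height (world z) of carton_center below 0.042 m and y of carton_center in the frame of bay between -0.025 and 0.025 m and linear speed of carton below 0.02 m/s); the robot touches nothing.
It fails at once if the upright or toppling carton is lifted (centre more than 12 mm above the highest point of a plain topple) (height (world z) of carton_center above 0.0975 m).
It fails at once if the fallen carton is lifted (angle between carton_center's own x axis and vertical above 3 rad and height (world z) of carton_center above 0.06 m).
It fails at once if the carton comes down outside the bay (angle between carton_center's own z axis and vertical above 1.45 rad and (x of carton_center in the frame of bay below -0.15 m or y of carton_center in the frame of bay below -0.035 m or y of carton_center in the frame of bay above 0.035 m)).
It fails at once if another thing on the bench is disturbed (moved over 15 mm) (distance of any of carton_squat, dropper_oil, tape_roll, battery_pack, drill_chuck from where it was at the start of the episode above 0.015 m).
It also fails if it takes over 35 s, if anything falls off the work surface, if the arm or the gripper's body presses on something with over 40 N, if the wrist force passes 120 N, or if a joint passes its speed limit or range.

### The arm

A 6-joint arm with a two-finger parallel gripper is mounted at the origin on a cart in front of the work surface, level with it; the furniture and walls round the work are solid. World frame = base frame: x ahead of the robot, y to its left, z up, the work surface at z = 0. Lengths are in m, angles in degrees, forces in N, time in s.
With the tool pointing down it reaches from about 0.3 to 0.75 m from the base axis. Payload 8.5 kg.
Tool frame: the origin (TCP) lies at the very end of the fingers, on their centre line; the grasp point (between the pads) lies env.pinch_z behind it (env.pinch_z is the distance from the TCP to the grasp point, in m); z points along the fingers, y is the line along which they close (so a half turn about z gives the same grasp; the last joint's range is limited). The gripper opens to 85 mm and grips with 20 to 120 N. Pads are 22 mm wide; open, the fingers measure 114 mm over their backs; the gripper's body (76 mm by 85 mm) begins 54 mm behind the grasp point. The pads swing forward as they close: fully open they stand 13 mm farther back than shut.
Start: joints at [-12.336, 21.807, 74.336, -0, 83.858, -12.336], TCP at [0.55, 0, 0.231] pointing down, gripper open.
Joint ranges: [-178.18, 178.18], [-50.72, 133.34], [12.68, 142.11], [-81.47, 261.47], [9.98, 163.14], [-165.26, 165.26]. Speed limits (degrees/s): [136.94, 136.94, 180, 180, 180, 180].

### API

Orientations are given as a 3x3 rotation matrix whose columns are the frame's x, y, z axes.
In Python, from rig import telemetry, get_image, env gives the robot as it stands. The module is installed in compiled form; this text tells all that it offers.
- The arm moves only by the tool apply_moves, never from a script. Its argument "series" is a list of rows, each a list of 7 numbers: the shift along the tool's x, y, z in mm, then the turn, a rotation vector about the tool's x, y, z in degrees, then the opening, from 0 (shut) to 1 (fully open). A call has 1 to 12 rows; each row shifts and turns the commanded pose from where the row before left it, along the tool's axes as they then stand; what a row does not reach is not made up. A row lasts 1/8 s, in which the tool goes at most 62.5 mm and 10.7 degrees, less where a joint would pass 70% of its speed; a pose out of reach is approached as far as the arm can. A call with a gripper value outside its range is refused whole. The fingers move at their own pace and stop on an object; "grip_force" is the grip in N (left out, the last holds). Time passes only in rows, so rows that do not move let the fingers close. It gives the time, the measured TCP pose, the force, the opening and the grip force at its end, in the units of the state.
- telemetry.observe(): the state, without advancing time (a new reading comes with each control period).
- get_image(name): name is "scene" or "side" or "wrist"; returns a dict with "frame" (384x512x3 uint8, red, green, blue), "z_map" (384x512 float32, m along the optical axis (not along the pixel's ray), 0 where there is no reading), "vertical_fov" (degrees; the focal length in pixels is half the picture's height over the tangent of half this angle, whatever the lens; pixels are square), "cx", "cy" (the principal point, pixels), "dist" ([k1, k2, p1, p2, k3] as OpenCV has them; the pictures are not rectified), "eye" and "attitude" of the camera in the world; the wrist camera has in their place "mount" (4x4, takes a point from camera to tool coordinates, whose origin is the TCP and whose axes are the flange's). Camera axes: x right, y up, looking along -z (the intrinsics and any distortion apply to the point x, -y, -z); pixel columns grow to the right and rows downward; lengths in m; the calibration is good to about 2 mm. A picture is of the moment at which its call begins: read the wrist's pose just before it.
- env.close_job(): hands the job in; it is judged then, once.
The state is a dict: "time_s": time; "q": joint angles; "qvel": joint speeds; "joint_efforts": joint torques, N m; "position": TCP position; "tool_rot": TCP orientation; "ft_force": force on the tool from outside, world axes, zero at the start; "wrist_torque": the same for the moment, N m; "grip_width": finger opening in m; "gripper_force": force on a finger pad.
Only numpy, scipy, OpenCV 4.12 (cv2) and the standard library are available. Lean on these libraries where they do the work, as an engineer would, in place of code of your own. Each camera call takes 0.05 s, during which the arm holds its last target. There are 200 camera calls.

## Working session

There is one attempt and no reset: what is moved stays moved. The work goes in short steps, Python scripts to look and compute and a tool call to move; the robot and the scene stay as the last step left them, time stands still between calls to the robot, and variables do not carry over. Pictures are saved under pics/ and viewed, at most 10 in all, crops included, and the job is handed in when it is done.

Besides the shell and the picture viewer there is one more tool, called after "Request:" by a JSON object that holds its "api" and its "payload". apply_moves: Moves the arm, as the interface text tells. Its arguments: {"type":"object","properties":{"series":{"type":"array"},"grip_force":{"type":"number"}},"required":["series"]}

```bash
mkdir -p pics
cat > h.py <<'E'
import numpy as np, cv2
from rig import telemetry,get_image,env
def K(im):
    f=im["frame"].shape[0]/2/np.tan(np.radians(im["vertical_fov"])/2)
    return np.array([[f,0,im["cx"]],[0,f,im["cy"]],[0,0,1]])
def cloud(im):
    # world coordinates for every pixel
    h,w=im["z_map"].shape
    uv=np.stack(np.meshgrid(np.arange(w),np.arange(h)),-1).reshape(-1,1,2).astype(np.float64)
    n=cv2.undistortPoints(uv,K(im),np.array(im["dist"],float)).reshape(h,w,2)
    d=im["z_map"]
    P=np.stack([n[...,0]*d,-n[...,1]*d,-d],-1)
    R=np.array(im["attitude"]).reshape(3,3)
    X=P@R.T+np.array(im["eye"])
    X[d==0]=np.nan
    return X
E
python3 - <<'E'
from h import *
for n in("scene","side"):
    im=get_image(n); np.save(f"{n}.npy",im,allow_pickle=True)
    cv2.imwrite(f"pics/{n}.png",cv2.resize(im["frame"][...,::-1],(768,576)))
    print(n,im["eye"],im["vertical_fov"],im["attitude"])
s=telemetry.observe();print(s["time_s"],s["position"],s["tool_rot"],s["ft_force"],s["grip_width"],env.pinch_z)
E
```

```text
scene [-0.08165174 -0.45319877  0.51701603] 52.11499870979414 [[ 0.71139326  0.31110556 -0.63018486]
 [-0.70278959  0.31167634 -0.6394878 ]
 [-0.0025345   0.89781467  0.4403662 ]]
side [ 0.37706043 -0.55657916  0.43236601] 56.87632417672226 [[ 0.97539689  0.10354563 -0.19462584]
 [-0.21969434  0.38321956 -0.89714946]
 [-0.01831147  0.91783499  0.39653956]]
0.1 [5.49746762e-01 6.73058955e-05 2.30775249e-01] [[-2.10273853e-05  9.99999166e-01 -1.29154681e-03]
 [ 9.99999957e-01  2.14040971e-05  2.91661762e-04]
 [ 2.91689163e-04 -1.29154062e-03 -9.99999123e-01]] [-0.14558591  0.37335391 -0.95304632] 0.08528486155972496 0.0187
```

View pics/scene.png

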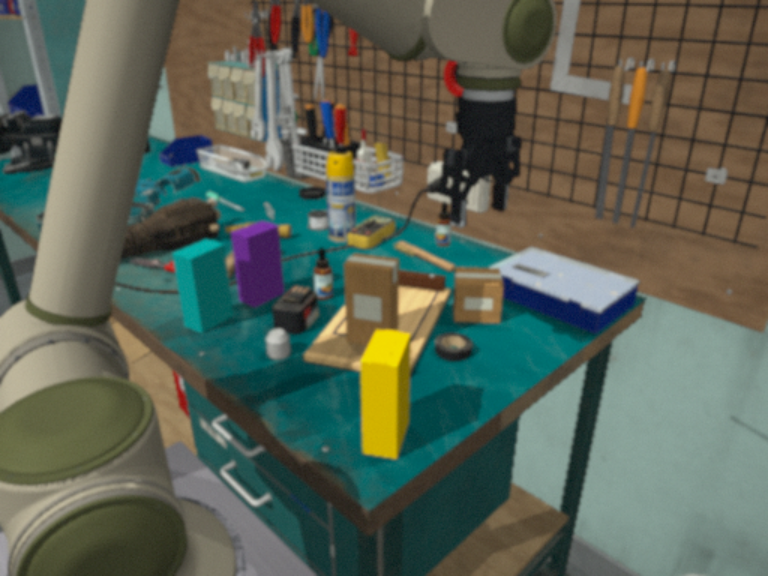

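View pics/side.png

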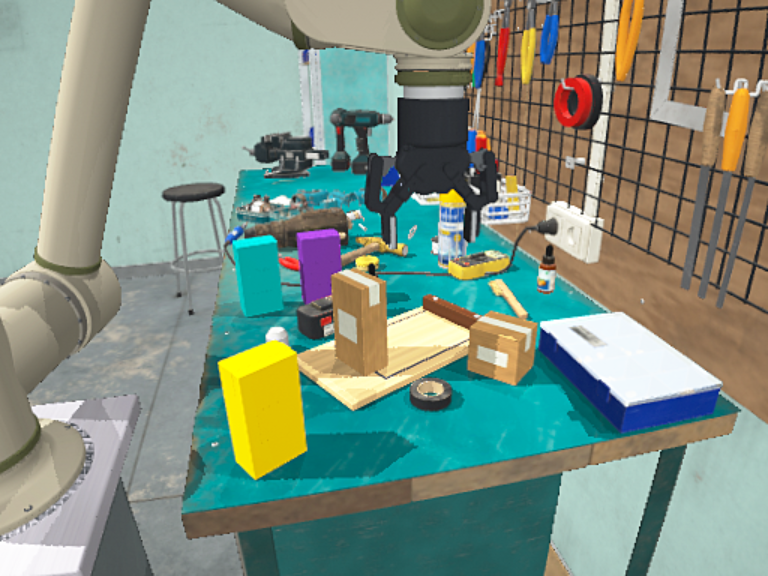

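The side view (768x576) shows the brown carton with its top around (360,283) and its foot at about (365,365). The stop's bar is at about (450,312), the squat carton at (503,345), the tape at (431,393), the battery at (315,318) and the chuck at (277,335). Next I'll extract the geometry from the depth.

Run:
```python
from h import *
for n in("side","scene"):
    im=np.load(n+".npy",allow_pickle=True).item(); X=cloud(im); z=X[...,2]
    win=dict(side=dict(car=(210,170,262,220),stop=(275,190,325,230),squat=(305,200,365,265),board=(195,190,330,275)),
             scene=dict(car=(225,165,272,190),stop=(260,175,302,200),squat=(300,175,340,220),board=(200,180,305,250)))[n]
    for k,(a,b,c,d) in win.items():
        P=X[b:d,a:c].reshape(-1,3)
        lo,hi=dict(car=(.142,.165),stop=(.031,.045),squat=(.068,.085),board=(.006,.017))[k]
        P=P[(P[:,2]>lo)&(P[:,2]<hi)]
        P=P[np.linalg.norm(P[:,:2]-np.median(P[:,:2],0),axis=1)<.25]
        if len(P)<5: print(n,k,len(P));continue
        r=cv2.minAreaRect(P[:,:2].astype(np.float32))
        print(n,k,len(P),np.median(P[:,2]).round(4),np.round(r[0],4),np.round(r[1],4),round(r[2],1))
        if k in("car","stop"):print(cv2.boxPoints(r).round(4).tolist())
# board top pixel-coverage, dark bay lines in side
im=np.load("side.npy",allow_pickle=True).item()
c=im["frame"][165:280,185:370,::-1]
cv2.imwrite("pics/crop.png",cv2.resize(c,None,fx=4.2,fy=4.2,interpolation=cv2.INTER_CUBIC))
```

```text
side car 408 0.1512 [0.4872 0.1478] [0.0465 0.0789] 26.8
[[0.44859999418258667, 0.17249999940395355], [0.48420000076293945, 0.10209999978542328], [0.5256999731063843, 0.12309999763965607], [0.490200012922287, 0.19349999725818634]]
side stop 219 0.0368 [0.6702 0.2559] [0.0222 0.1308] 27.0
[[0.6306999921798706, 0.3091999888420105], [0.6899999976158142, 0.19259999692440033], [0.7098000049591064, 0.20270000398159027], [0.6504999995231628, 0.3192000091075897]]
side squat 596 0.0737 [0.6956 0.0954] [0.0721 0.0808] 40.2
side board 3876 0.0112 [0.5408 0.1612] [0.2984 0.302 ] 5.6
scene car 400 0.1518 [0.4874 0.1484] [0.0494 0.0756] 26.8
[[0.44830000400543213, 0.17100000381469727], [0.48240000009536743, 0.10350000113248825], [0.5264999866485596, 0.1257999986410141], [0.49239999055862427, 0.19329999387264252]]
scene stop 152 0.0375 [0.6873 0.2212] [0.0275 0.0888] 25.7
[[0.6556000113487244, 0.25519999861717224], [0.6941999793052673, 0.17520000040531158], [0.718999981880188, 0.18709999322891235], [0.680400013923645, 0.2671000063419342]]
scene squat 419 0.0753 [0.6954 0.096 ] [0.0762 0.0806] 40.5
scene board 2023 0.0122 [0.5402 0.1843] [0.2812 0.2648] 39.9
```

View pics/crop.png

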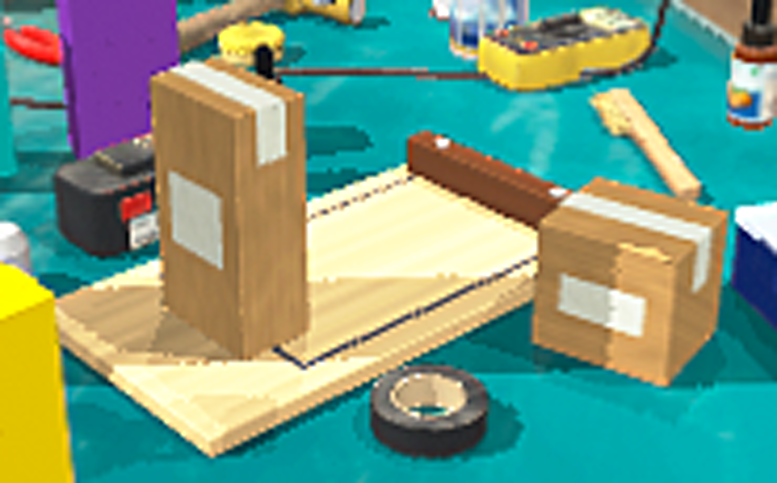

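The crop shows the carton's front-right foot at the outline's open end, near crop (245,355), and the stop's left end at (410,150). Its right end is hidden behind the squat carton. Both cameras put the carton at (0.487, 0.148) with yaw 27°. The bay comes out at about (0.665, 0.242), which gives carton x = -0.201 in the bay frame, consistent with the 20 to 50 mm stated. Next I'll check the clearances around the tool path.

Run:
```python
from h import *
a=np.radians(27);R=np.array([[np.cos(a),np.sin(a)],[-np.sin(a),np.cos(a)]]);bay=np.array([.665,.2424])
for n in("side","scene"):
    im=np.load(n+".npy",allow_pickle=True).item();X=cloud(im);P=X.reshape(-1,3);P=P[~np.isnan(P[:,0])]
    q=(P[:,:2]-bay)@R.T
    s=(q[:,0]>-.4)&(q[:,0]<.05)&(abs(q[:,1])<.25)&(P[:,2]>.02)&(P[:,2]<.17)
    q=q[s];z=P[s,2]
    g=np.zeros((20,18))
    for (u,v),h in zip(q,z):
        i,j=int((u+.4)/.025),int((v+.225)/.025)
        if 0<=i<20 and 0<=j<18:g[i,j]=max(g[i,j],h*1000)
    print(n,"cols y=",[round(-212.5+25*j) for j in range(18)])
    for i in range(18):print(-388+25*i,g[i].astype(int))
```

```text
side cols y= [-212, -188, -162, -138, -112, -88, -62, -38, -12, 12, 38, 62, 88, 112, 138, 162, 188, 212]
-388 [  0   0   0   0 140 140 140   0   0   0   0   0   0   0   0   0   0   0]
-363 [  0   0   0   0 140 140   0   0   0   0   0   0   0   0   0   0   0   0]
-338 [0 0 0 0 0 0 0 0 0 0 0 0 0 0 0 0 0 0]
-313 [0 0 0 0 0 0 0 0 0 0 0 0 0 0 0 0 0 0]
-288 [ 0  0  0  0  0  0  0  0  0  0  0  0  0 40 39  0  0  0]
-263 [ 0  0  0  0  0  0  0  0  0  0  0  0  0 39 40  0  0  0]
-238 [  0   0   0   0   0   0   0   0  79 127   0   0   0   0   0   0   0   0]
-213 [  0   0   0   0   0   0   0 152 152 153 152   0   0  40  44  44   0   0]
-188 [  0   0   0   0   0   0   0 152 152 152 152   0   0  43  52  52  44   0]
-163 [ 0  0  0  0  0  0  0  0  0  0  0  0  0 43 52 52  0  0]
-138 [ 0  0  0  0  0  0  0  0  0  0  0  0  0  0  0 52  0  0]
-113 [0 0 0 0 0 0 0 0 0 0 0 0 0 0 0 0 0 0]
-88 [  0   0   0  75  74   0   0   0   0   0   0   0   0   0   0   0   0 140]
-63 [  0  75  75  75  75   0   0   0   0   0   0   0   0   0 100   0   0 136]
-38 [ 0 75 75 75 75  0  0  0  0  0  0  0  0  0  0  0  0  0]
-13 [ 0 74 
[... 752 characters left out ...]
153 153 153 153   0   0  43  46  45  41   0]
-188 [  0   0  20   0  21   0   0 153 154 153 153   0   0  45  53  54  44   0]
-163 [ 0  0 20 20  0  0  0  0  0  0  0  0  0 45 53 53 44  0]
-138 [ 0  0  0  0  0  0  0  0  0  0  0  0  0 43 53 53 44  0]
-113 [ 0  0  0  0  0  0  0  0  0  0  0  0  0  0 42  0  0  0]
-88 [  0   0  68  76  76   0   0   0   0   0   0   0   0   0  69  49   0 138]
-63 [  0  76  77  76  76   0   0   0   0   0   0   0   0   0 100  79   0 133]
-38 [ 0 78 77 77 77  0  0  0  0  0  0  0  0  0  0  0  0  0]
-13 [47 75 77 77 76 75 38 36 40 21  0  0  0  0  0  0  0  0]
12 [52 49 74  0  0  0 41 40 40 40  0  0  0  0  0  0  0  0]
37 [53 53 52  0  0  0  0  0  0  0  0  0  0  0  0  0  0  0]
```

Request:
{"api": "apply_moves", "payload": {"series": [[29.5, -30.2, 0, 0, 0, 0, 0.4], [29.5, -30.2, 0, 0, 0, 0, 0.4], [29.5, -30.2, 0, 0, 0, 0, 0.4], [29.5, -30.2, 0, 0, 0, 0, 0.4], [0, 0, 0, 0, 0, 10.5, 0.4], [0, 0, 0, 0, 0, 10.5, 0.4], [0, 0, 0, 0, 0, 10.5, 0.4], [0, 0, 0, 0, 0, 10.5, 0.4], [0, 0, 0, 0, 0, 10.5, 0.4], [0, 0, 0, 0, 0, 10.5, 0.4], [0, 0, 0, 0, 0, 0, 0.4]]}}

```text
time_s: 1.48
position: [0.429, 0.118, 0.2311]
tool_rot: [[0.89, 0.455, -0.001], [0.455, -0.89, 0.0], [-0.0, -0.0, -1.0]]
ft_force: [0.4, -0.0, -0.2]
grip_width: 0.034
gripper_force: 0.0
```

Request:
{"api": "apply_moves", "payload": {"series": [[0, 0, 28, 0, 0, 0, 0.4], [0, 0, 28, 0, 0, 0, 0.4], [0, 0, 28, 0, 0, 0, 0.4], [0, 0, 27, 0, 0, 0, 0.4], [10, 0, 0, 0, 0, 0, 0.4], [6, 0, 0, 0, 0, 0, 0.4], [5, 0, 0, 0, 0, 0, 0.4], [0, 0, 0, 0, 0, 0, 0.4]]}}

```text
time_s: 2.48
position: [0.4484, 0.1277, 0.1209]
tool_rot: [[0.891, 0.455, 0.001], [0.455, -0.891, 0.0], [0.001, 0.001, -1.0]]
ft_force: [0.0, 0.3, -0.8]
grip_width: 0.0341
gripper_force: 0.0
```

Run:
```python
from h import *
im=get_image("side");cv2.imwrite("pics/s2.png",cv2.resize(im["frame"][90:280,150:370,::-1],None,fx=3,fy=3,interpolation=cv2.INTER_CUBIC))
s=telemetry.observe();print(s["position"],s["ft_force"])
```

```text
[0.44807309 0.12763253 0.12074036] [-0.46281782  0.31575439  0.60559335]
```

View pics/s2.png

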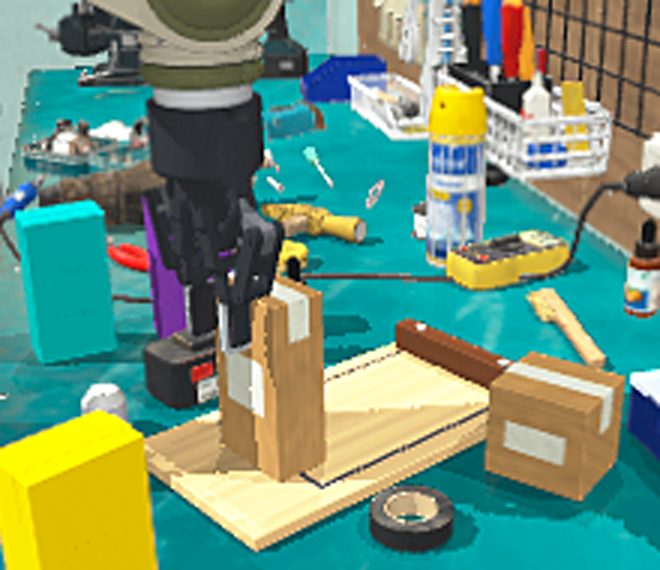

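The fingertips, at about (230,345) in the crop, are just behind the upright carton's back face near its top. I'll push slowly.

Request:
{"api": "apply_moves", "payload": {"series": [[4, 0, 0, 0, 0, 0, 0.4], [4, 0, 0, 0, 0, 0, 0.4], [4, 0, 0, 0, 0, 0, 0.4], [4, 0, 0, 0, 0, 0, 0.4], [4, 0, 0, 0, 0, 0, 0.4], [4, 0, 0, 0, 0, 0, 0.4], [4, 0, 0, 0, 0, 0, 0.4], [4, 0, 0, 0, 0, 0, 0.4]]}}

```text
time_s: 3.52
position: [0.4767, 0.1422, 0.1203]
tool_rot: [[0.891, 0.454, 0.0], [0.454, -0.891, -0.0], [0.0, 0.0, -1.0]]
ft_force: [-0.0, -0.6, 0.8]
grip_width: 0.0342
gripper_force: 0.2
```

Run:
```python
from h import *
im=get_image("side");cv2.imwrite("pics/s3.png",cv2.resize(im["frame"][90:280,150:370,::-1],None,fx=3,fy=3,interpolation=cv2.INTER_CUBIC))
s=telemetry.observe();print(s["position"],s["ft_force"])
```

```text
[0.47705594 0.14230015 0.12031895] [ 0.92316661 -0.20307431  0.02928245]
```

View pics/s3.png

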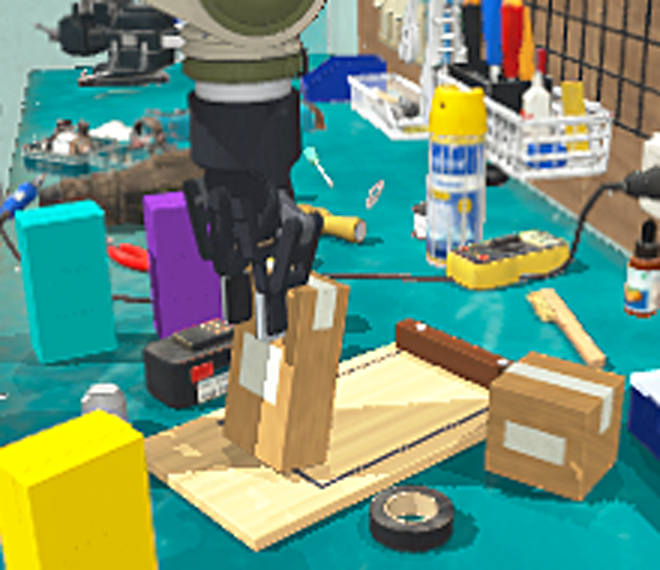

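The carton is tipping about its front foot edge, near crop (290,470), with its top at (320,285), so it isn't sliding. I'll keep pushing.

Request:
{"api": "apply_moves", "payload": {"series": [[4, 0, 0, 0, 0, 0, 0.4], [4, 0, 0, 0, 0, 0, 0.4], [4, 0, 0, 0, 0, 0, 0.4], [4, 0, 0, 0, 0, 0, 0.4], [4, 0, 0, 0, 0, 0, 0.4], [0, 0, 0, 0, 0, 0, 0.4], [0, 0, 0, 0, 0, 0, 0.4], [0, 0, 0, 0, 0, 0, 0.4], [0, 0, 0, 0, 0, 0, 0.4], [0, 0, 0, 0, 0, 0, 0.4]]}}

```text
time_s: 4.82
position: [0.4942, 0.1511, 0.1203]
tool_rot: [[0.891, 0.454, -0.0], [0.454, -0.891, 0.0], [-0.0, -0.0, -1.0]]
ft_force: [-0.3, 0.3, -0.5]
grip_width: 0.0343
gripper_force: 0.0
```

Run:
```python
from h import *
im=get_image("side");cv2.imwrite("pics/s4.png",cv2.resize(im["frame"][90:280,150:370,::-1],None,fx=3,fy=3,interpolation=cv2.INTER_CUBIC))
np.save("fall.npy",im,allow_pickle=True)
a=np.radians(27);R=np.array([[np.cos(a),np.sin(a)],[-np.sin(a),np.cos(a)]]);bay=np.array([.665,.2424])
X=cloud(im)[90:280,150:370].reshape(-1,3);q=(X[:,:2]-bay)@R.T
m=(X[:,2]>.05)&(X[:,2]<.064)&(abs(q[:,1])<.07)&(q[:,0]>-.25)&(q[:,0]<.02);q=q[m]
print(m.sum());r=cv2.minAreaRect(q.astype(np.float32));print(r)
```

```text
922
((-0.10501628369092941, -0.003201819956302643), (0.14226147532463074, 0.07748320698738098), 0.3327469229698181)
```

View pics/s4.png

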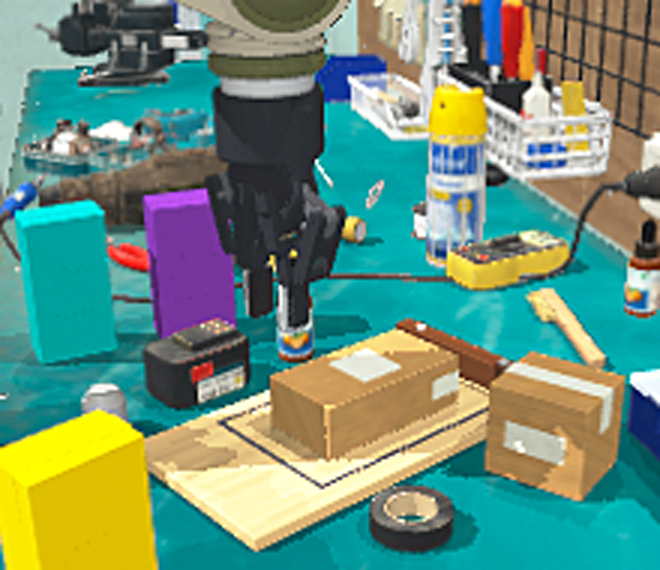

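The carton lies flat inside the outline, with its near end at crop (270–325, 375–455) and a gap to the stop. Its centre is at x = -0.105, y = -0.003, and it is square within 0.4°. I'll back off 20 mm and descend, then push.

Request:
{"api": "apply_moves", "payload": {"series": [[-10, 0, 0, 0, 0, 0, 0.4], [-10, 0, 0, 0, 0, 0, 0.4], [0, 0, 24, 0, 0, 0, 0.4], [0, 0, 24, 0, 0, 0, 0.4], [0, 0, 24, 0, 0, 0, 0.4], [0, 0, 24, 0, 0, 0, 0.4], [6, 0, 0, 0, 0, 0, 0.4], [6, 0, 0, 0, 0, 0, 0.4], [6, 0, 0, 0, 0, 0, 0.4], [0, 0, 0, 0, 0, 0, 0.4]]}}

```text
time_s: 6.12
position: [0.4931, 0.1505, 0.0249]
tool_rot: [[0.891, 0.454, 0.002], [0.454, -0.891, 0.0], [0.001, 0.001, -1.0]]
ft_force: [-0.8, 0.0, -0.2]
grip_width: 0.0344
gripper_force: 0.0
```

Request:
{"api": "apply_moves", "payload": {"series": [[4, 0, 0, 0, 0, 0, 0.4], [4, 0, 0, 0, 0, 0, 0.4], [4, 0, 0, 0, 0, 0, 0.4], [4, 0, 0, 0, 0, 0, 0.4], [4, 0, 0, 0, 0, 0, 0.4], [4, 0, 0, 0, 0, 0, 0.4], [4, 0, 0, 0, 0, 0, 0.4], [4, 0, 0, 0, 0, 0, 0.4], [4, 0, 0, 0, 0, 0, 0.4]]}}

```text
time_s: 7.25
position: [0.5248, 0.1667, 0.0243]
tool_rot: [[0.891, 0.454, 0.0], [0.454, -0.891, 0.0], [0.0, -0.0, -1.0]]
ft_force: [-2.8, -0.6, 1.7]
grip_width: 0.0343
gripper_force: 1.5
```

```bash
cat > m.py <<'E'
from h import *
im=get_image("side");cv2.imwrite("pics/last.png",cv2.resize(im["frame"][90:280,150:370,::-1],None,fx=3,fy=3,interpolation=cv2.INTER_CUBIC))
a=np.radians(27);R=np.array([[np.cos(a),np.sin(a)],[-np.sin(a),np.cos(a)]]);bay=np.array([.665,.2424])
X=cloud(im)[90:280,150:370].reshape(-1,3);q=(X[:,:2]-bay)@R.T
m=(X[:,2]>.05)&(X[:,2]<.064)&(abs(q[:,1])<.07)&(q[:,0]>-.25)&(q[:,0]<.02);q=q[m]
print(m.sum(),cv2.minAreaRect(q.astype(np.float32)),np.percentile(q[:,0],[1,99]))
s=telemetry.observe();print(s["position"],s["ft_force"],R@(s["position"][:2]-bay))
E
python3 m.py
```

```text
674 ((-0.08899959176778793, -0.003674253821372986), (0.16511473059654236, 0.07703586667776108), 0.2962954342365265) [-0.17049355 -0.00975157]
[0.52532133 0.16687435 0.02429739] [-0.16462877 -0.45976169  0.35225137] [-0.15874253 -0.00388105]
```

Request:
{"api": "apply_moves", "payload": {"series": [[2, 0, 0, 0, 0, 0, 0.4], [2, 0, 0, 0, 0, 0, 0.4], [1, 0, 0, 0, 0, 0, 0.4], [1, 0, 0, 0, 0, 0, 0.4]]}}

```text
time_s: 7.8
position: [0.5299, 0.1693, 0.0243]
tool_rot: [[0.891, 0.454, -0.0], [0.454, -0.891, 0.0], [0.0, -0.0, -1.0]]
ft_force: [-2.1, -1.1, 1.3]
grip_width: 0.034
gripper_force: 1.1
```

Request:
{"api": "apply_moves", "payload": {"series": [[1, 0, 0, 0, 0, 0, 0.4], [1, 0, 0, 0, 0, 0, 0.4]]}}

```text
time_s: 8.05
position: [0.5317, 0.1703, 0.0243]
tool_rot: [[0.891, 0.454, 0.0], [0.454, -0.891, 0.0], [0.0, 0.0, -1.0]]
ft_force: [-1.5, -1.0, -0.5]
grip_width: 0.0341
gripper_force: 0.9
```

```bash
python3 m.py
```

```text
653 ((-0.08133744448423386, -0.004674136638641357), (0.16307643055915833, 0.07619041204452515), 0.2854638695716858) [-0.16239763 -0.00265048]
[0.53186028 0.17030606 0.02428513] [-0.85956212  0.04527952 -0.48199315] [-0.15135833 -0.003792  ]
```

No contact force from the stop yet, so I'll continue gently until it rises.

Request:
{"api": "apply_moves", "payload": {"series": [[1, 0, 0, 0, 0, 0, 0.4], [1, 0, 0, 0, 0, 0, 0.4]]}}

```text
time_s: 8.35
position: [0.5335, 0.1712, 0.0243]
tool_rot: [[0.891, 0.454, -0.0], [0.454, -0.891, 0.0], [-0.0, -0.0, -1.0]]
ft_force: [-1.0, -0.0, -0.5]
grip_width: 0.034
gripper_force: 0.8
```

Request:
{"api": "apply_moves", "payload": {"series": [[1, 0, 0, 0, 0, 0, 0.4], [0, 0, 0, 0, 0, 0, 0.4]]}}

```text
time_s: 8.6
position: [0.5338, 0.1713, 0.0243]
tool_rot: [[0.891, 0.454, -0.001], [0.454, -0.891, -0.001], [-0.001, -0.0, -1.0]]
ft_force: [-3.3, -3.4, 0.8]
grip_width: 0.0341
gripper_force: 2.4
```

Request:
{"api": "apply_moves", "payload": {"series": [[1, 0, 0, 0, 0, 0, 0.4], [0, 0, 0, 0, 0, 0, 0.4]]}}

```text
time_s: 8.85
position: [0.5338, 0.1713, 0.0243]
tool_rot: [[0.891, 0.454, -0.004], [0.454, -0.891, -0.001], [-0.004, -0.0, -1.0]]
ft_force: [-8.2, -5.9, 5.3]
grip_width: 0.0338
gripper_force: 5.0
```

The force has risen to 10 N with no further travel, so the carton is seated against the stop. Now I'll retreat straight back and up.

Request:
{"api": "apply_moves", "payload": {"series": [[-4, 0, 0, 0, 0, 0, 0.4], [-8, 0, 0, 0, 0, 0, 0.4], [-15, 0, 0, 0, 0, 0, 0.4], [-20, 0, 0, 0, 0, 0, 0.4], [-20, 0, -20, 0, 0, 0, 0.4], [0, 0, -40, 0, 0, 0, 0.4], [0, 0, -40, 0, 0, 0, 0.4], [0, 0, -40, 0, 0, 0, 0.4], [0, 0, 0, 0, 0, 0, 0.4], [0, 0, 0, 0, 0, 0, 0.4]]}}

```text
time_s: 10.1
position: [0.475, 0.1416, 0.1636]
tool_rot: [[0.891, 0.454, -0.001], [0.454, -0.891, 0.0], [-0.001, -0.0, -1.0]]
ft_force: [-0.9, -0.6, 0.6]
grip_width: 0.0341
gripper_force: 0.0
```

```bash
python3 m.py
```

```text
848 ((-0.06872818619012833, -0.003473859280347824), (0.14114543795585632, 0.076472207903862), 0.2767302095890045) [-0.1386692  -0.00047282]
[0.47489025 0.14154306 0.16326956] [-0.7527724   0.20486888 -0.47617845] [-0.21517712 -0.00355617]
```

View pics/last.png

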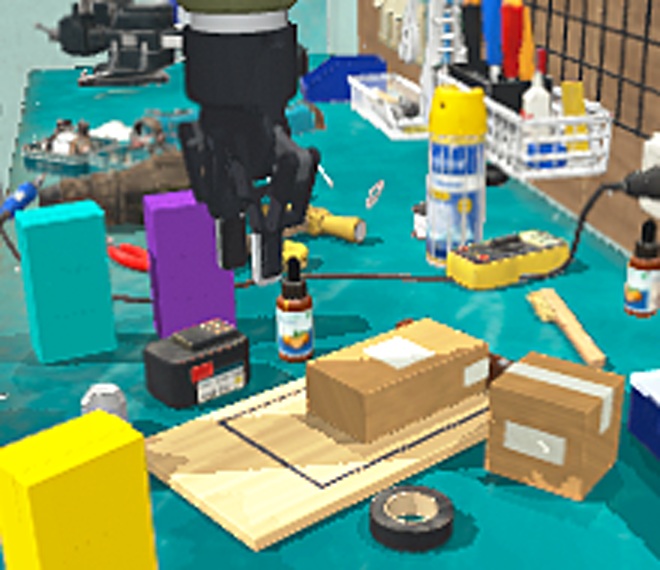

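The carton lies square against the stop, with its far end at crop (490,355). The bystanders haven't moved and the gripper is clear.

```bash
python3 -c "
from rig import env
print(env.close_job())"
```

```text
the job is handed in; nothing more can be done
None
```

I toppled the carton flat inside the bay and pushed it square against the end stop (leading end within about 2 mm and 0.3° by the camera), left the other things where they were, and handed the job in; no verdict was returned.

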